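# Find the worn skateboard wheel and clip it

## Task

One of the four wheels on the upturned skateboard has a worn bearing. Find it by gently rocking the wheels on their axles by the top, first towards yourself (the robot) and then away, feeling for play; then set the saddle-shaped fault clip from the deck squarely astride the worn wheel, fully down on its tread, and let go. Leave everything else on the bench where it is.

Things in the scene. Friction and masses are not known exactly. Their poses are not given: they have to be found in the camera images.
- board: Small skateboard fixed upside down (wheels up) on two wooden rests. Blue plastic deck 580 mm long (its y axis), 160 mm wide (x axis), its upward face 57 mm above the bench. Origin on the bench below the deck's centre, z up, +x away from the robot at zero yaw. Two metal trucks at y = -165 and +165 mm, each with an axle along x, 112 mm up, and wheels centred at x = -75 and +75 mm.
- wheel_1: Wheel on the right-hand truck, robot's side. 76 mm diameter, 34 mm wide; origin at its centre on the axle, 112 mm above the bench; axes as the board's (x along the axle) but leaning with the wheel. All look alike; any may be the worn one. Each rocks about the level line through its centre across the axle, its top going towards or away from the robot; it does not spin or slide.
- wheel_2: Wheel on the right-hand truck, far side. 76 mm diameter, 34 mm wide; origin at its centre on the axle, 112 mm above the bench; axes as the board's (x along the axle) but leaning with the wheel. A sound wheel gives under 1 mm at its top at 5 N (springy, 7 N m/rad). The worn one swings freely (1 N or less) 0.14 rad, 5 mm at its top, each way from upright before it is as stiff.
- wheel_3: Wheel on the left-hand truck, robot's side. 76 mm diameter, 34 mm wide; origin at its centre on the axle, 112 mm above the bench; axes as the board's (x along the axle) but leaning with the wheel. 5 N on the upper part of its side face is plenty to feel play; over 20 N harms a bearing. Wheels start upright; a truck's two wheels have 116 mm between their inner faces.
- wheel_4: Wheel on the left-hand truck, far side. 76 mm diameter, 34 mm wide; origin at its centre on the axle, 112 mm above the bench; axes as the board's (x along the axle) but leaning with the wheel. Between a truck's two wheels the metal rises at most 10 mm above the axle line; outside, axle and nut (7 mm radius) end 29 mm from the wheel's centre.
- clip_grip (a point): Middle of the upright black grip of the fault clip, a 90 g saddle standing loose on the deck between the trucks. Grip 14 mm thick (clip's x), 40 mm long (y); its free part reaches from 9 mm below to 17 mm above this point. z up; x starts roughly along the board's x. When seated on a wheel, clip x along the axle, this point is about 69 mm above the wheel's centre.
- clip_foot (a point): Centre of the clip's open underside, 51 mm below clip_grip, same axes. Two flat cheeks facing x (44 mm apart inside, 52 outside, 60 long in y, 26 tall) go down over a wheel's side faces; between them a roof of two plates sloping down 45 degrees to +y and -y, inside ridge 36 mm above this point, rests on the tread. A heavy plate, 6 mm thick, on the +x cheek makes a worn wheel lean under it.
- bolt_cup: Small steel cup, 54 mm across, 45 mm tall, standing on the deck between the trucks; a bystander. Origin at its underside.
- spare_wheel_1: Spare wheel lying flat on the bench, 76 mm across, 34 mm tall; a bystander. Origin at its underside.
- spare_wheel_2: Like spare_wheel_1.
- nut_ring_1: Loose bearing on the bench, 22 mm across, 7 mm tall; a bystander.
- nut_ring_2: Like nut_ring_1.
- wrench: Wrench lying on the bench beyond the board, 170 mm long; a bystander.
- driver: Screwdriver lying on the bench beyond the board; a bystander.
- oil: Small bottle standing on the bench, 50 mm across, 110 mm tall; a bystander.
Not all that is in view belongs to the job. What is shaped like the part that bears clip_grip but orange or red is not meant.

How it is judged:
By the outcome, as a careful person would: the job done as asked, in the order asked, and still so for the second after the job is handed in, with the robot touching nothing.
It also fails if it takes over 72 s, if anything falls off the work surface, if the arm or the gripper's body presses on something with over 40 N, if the wrist force passes 120 N, or if a joint passes its speed limit or range.

## Robot

A 6-joint arm with a two-finger parallel gripper is mounted at the origin on the work surface. World frame = base frame: x ahead of the robot, y to its left, z up, the work surface at z = 0. Lengths are in m, angles in rad, forces in N, time in s.
With the tool pointing down it reaches from about 0.225 to 0.875 m from the base axis. Payload 3.4 kg.
Tool frame: the origin (TCP) lies midway between the tips of the shut fingers; the grasp point (between the pads) lies 19 mm behind it; z points along the fingers, y is the line along which they close (so a half turn about z gives the same grasp; the last joint's range is limited). The gripper opens to 85 mm and grips with 20 to 120 N. Pads are 22 mm wide; open, the fingers measure 114 mm over their backs; the gripper's body (76 mm by 85 mm) begins 54 mm behind the grasp point. The pads swing forward as they close: fully open they stand 13 mm farther back than shut.
Start: joints at [-1.428, 0.276, 1.505, -0, 1.361, -0.121], TCP at [0.15, -0.555, 0.231] pointing down, gripper open.
Joint ranges: [-2.89, 2.89], [-0.75, 2.08], [0.22, 2.7], [-1.18, 4.32], [0.11, 2.71], [-2.7, 2.7]. Speed limits (rad/s): [2.57, 2.57, 3.14, 3.14, 3.14, 3.14].

## Interface

Orientations are given as a unit quaternion [w, x, y, z].
In Python, from rig import * gives the robot as it stands.
- The arm moves only by the tool apply_moves, never from a script. Its argument "steps" is one flat list of numbers, 4 for each row, row after row: the shift along the world's x, y, z in cm, then the turn about the world's z in degrees. A call has 1 to 8 rows; each row is the pose to reach, as a shift and turn from the pose commanded when the call began; what a row does not reach only later rows make up. A row lasts 1/12 s, in which the tool goes at most 41.7 mm and 7.16 degrees, less where a joint would pass 70% of its speed; a pose out of reach is approached as far as the arm can. A call with a gripper value outside its range is refused whole. "jaw" is the closure in counts, from 0 (fully open) to 255 (shut), set as the call begins (left out, the last holds). The fingers move at their own pace and stop on an object; "newtons" is the grip in N (left out, the last holds). Time passes only in rows, so rows that repeat a pose let the fingers close. It gives the time, the measured TCP pose, the force, the opening and the grip force at its end, in the units of the state.
- get_state(): the state, without advancing time (a new reading comes with each control period).
- get_image(name): name is "side" or "top" or "wrist"; returns the picture (480x640x3 uint8, red, green, blue); there is no depth.
- calibration(name): a dict with "fx", "fy", "cx", "cy" (pixels), "k1" (the pictures are not rectified: a ray, as slopes to the right and down, at radius r is drawn at 1 + k1 r^2 times it, then the intrinsics apply), "xyz" and "rotation" of the camera in the world. Camera axes: x right, y up, looking along -z (the intrinsics and any distortion apply to the point x, -y, -z); pixel columns grow to the right and rows downward; lengths in m; the calibration is good to about 2 mm. A picture is of the moment at which its call begins: read the wrist's pose just before it. calibration takes no time and is no camera call; for the wrist camera it gives the pose at the moment of the call.
- sign_off(): hands the job in; it is judged then, once.
The state is a dict: "clock": time; "qpos": joint angles; "qd": joint speeds; "effort": joint torques, N m; "position": TCP position; "ee_rot": TCP orientation; "contact_force": force on the tool from outside, world axes, zero at the start; "moment": the same for the moment, N m; "width": finger opening in m; "gripper_force": force on a finger pad.
Only numpy, scipy, OpenCV 4.12 (cv2) and the standard library are available. Lean on these libraries where they do the work, as an engineer would, in place of code of your own. Each camera call takes 0.05 s, during which the arm holds its last target. There are 200 camera calls.

## Working session

There is one attempt and no reset: what is moved stays moved. The work goes in short steps, Python scripts to look and compute and a tool call to move; the robot and the scene stay as the last step left them, time stands still between calls to the robot, and variables do not carry over. Pictures are saved under pics/ and viewed, at most 10 in all, crops included, and the job is handed in when it is done.

Besides the shell and the picture viewer there is one more tool, called after "Call:" as name(argument=value, ...) on one line, values as JSON. apply_moves: Moves the arm, as the interface text tells. Its arguments: {"type":"object","properties":{"steps":{"type":"array","items":{"type":"number"}},"jaw":{"type":"number"},"newtons":{"type":"number"}},"required":["steps"]}

```bash
ls; mkdir -p pics; python3 - <<'E'
from rig import *
import cv2
for n in("top","side"):
    cv2.imwrite(f"pics/{n}0.png",get_image(n)[:,:,::-1]); c=calibration(n); print(n,c)
s=get_state();print(s)
E
```

```text
pics
top {'fx': 582.1955305996099, 'fy': 582.1955305996099, 'cx': 328.6853433896534, 'cy': 231.83936124275274, 'k1': 0.06377188921662699, 'xyz': array([0.48010239, 0.0028656 , 1.44914498]), 'rotation': array([ 0.71063474,  0.02328956, -0.01661336, -0.70297928])}
side {'fx': 608.5011047418933, 'fy': 608.5011047418933, 'cx': 316.05850805685765, 'cy': 238.37105751798512, 'k1': -0.06549982548216349, 'xyz': array([0.18885186, 0.76970886, 1.02606187]), 'rotation': array([-0.23460654, -0.08489032,  0.35338862,  0.90159297])}
{'clock': 0.1, 'qpos': array([-1.42795521e+00,  2.76544771e-01,  1.50604216e+00, -2.70262856e-05,
        1.36071173e+00, -1.20997411e-01]), 'qd': array([ 0.00107243, -0.00243991, -0.00518097, -0.00052689, -0.0003022 ,
        0.00155576]), 'effort': array([ 1.13513222e-03, -4.17699158e+01, -2.46404207e+01, -1.33644426e-04,
        5.77816623e-03,  3.88208804e-06]), 'position': array([ 0.14986942, -0.55461516,  0.2305046 ]), 'ee_rot': array([-8.52810990e-04,  9.91310533e-01,  1.31539726e-01, -2.25290573e-05]), 'contact_force': array([-0.81006425,  0.36930762, -0.49783448]), 'moment': array([ 0.00731597, -0.06350303, -0.02019055]), 'gripper_force': 0.0, 'width': 0.08542375577447522}
```

View pics/top0.png

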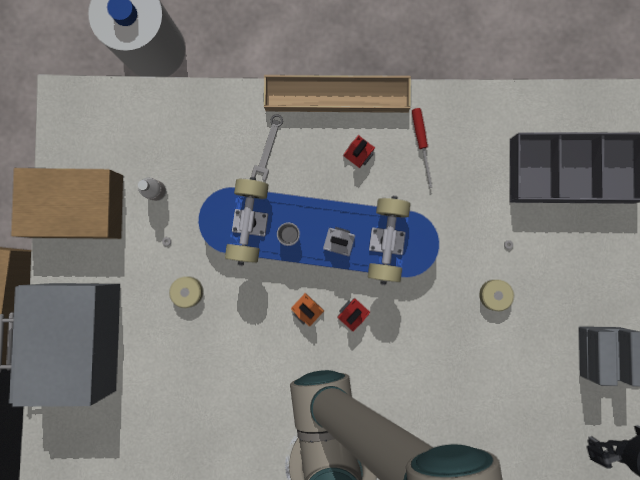

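View pics/side0.png

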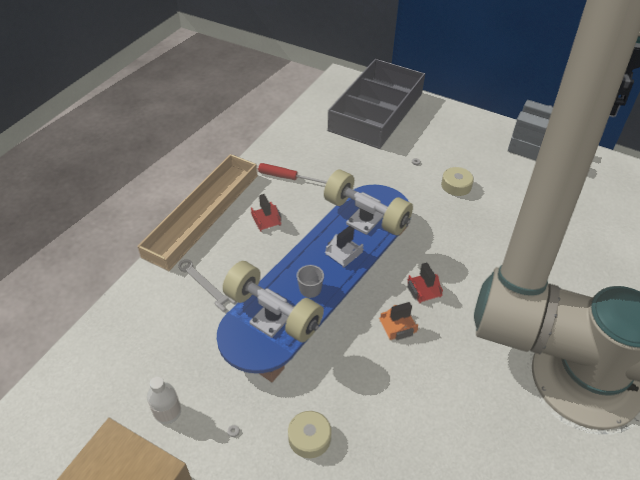

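The top view shows wheels 4 (251,188), 3 (242,254), 2 (393,207) and 1 (386,272). The grey clip is at (339,241) with its black grip running left-right, the cup is at (288,234), and the red and orange decoys are off the deck. The side view agrees, with the grip at about (346,238).

```bash
cat > h.py <<'E'
import numpy as np, cv2
from rig import *
from scipy.spatial.transform import Rotation as R
def rot(c): q=c['rotation']; return R.from_quat([q[1],q[2],q[3],q[0]])
def ray(c,uv):
    K=np.array([[c['fx'],0,c['cx']],[0,c['fy'],c['cy']],[0,0,1.]])
    p=cv2.undistortPoints(np.array([[uv]],float),K,np.array([c['k1'],0,0,0.]))[0,0]
    # cv2 distortion matches x*(1+k1 r^2)
    return rot(c).apply([p[0],-p[1],-1.])
def plane(c,uv,z): d=ray(c,uv); return c['xyz']+d*(z-c['xyz'][2])/d[2]
def proj(c,P):
    q=rot(c).inv().apply(np.atleast_2d(P)-c['xyz']); s=np.c_[q[:,0],-q[:,1]]/-q[:,2:]
    s=s*(1+c['k1']*(s**2).sum(1))[:,None]; return s*[c['fx'],c['fy']]+[c['cx'],c['cy']]
def tri(c1,u1,c2,u2):
    d1,d2=ray(c1,u1),ray(c2,u2); t=np.linalg.lstsq(np.c_[d1,-d2],c2['xyz']-c1['xyz'],rcond=None)[0]
    a,b=c1['xyz']+t[0]*d1,c2['xyz']+t[1]*d2; return (a+b)/2,np.linalg.norm(a-b)
def blobs(m,amin):
    n,l,s,c=cv2.connectedComponentsWithStats(m.astype(np.uint8)); return [(c[i],s[i],l==i) for i in range(1,n) if s[i,4]>=amin]
E
cat > m1.py <<'E'
from h import *
ims={n:cv2.imread(f"pics/{n}0.png") for n in("top","side")}
for n,im in ims.items():
    c=calibration(n); hsv=cv2.cvtColor(im,cv2.COLOR_BGR2HSV); h,s,v=cv2.split(hsv)
    print(n)
    for b in blobs((h>18)&(h<35)&(s>45)&(v>90),60): print(' wheel?',b[0].round(1),b[1][:5],cv2.minAreaRect(np.argwhere(b[2])[:,::-1].astype(np.float32)))
    x0,x1,y0,y1=(322,358,226,258) if n=='top' else (325,365,225,265)
    for b in blobs(v[y0:y1,x0:x1]<70,20): print(' grip?',b[0]+[x0,y0],b[1],cv2.minAreaRect(np.argwhere(b[2])[:,::-1].astype(np.float32)))
E
python3 m1.py
```

```text
top
 wheel? [325. 106.] [289 106  73   1  73] ((325.0, 106.0), (72.0, 0.0), 180.0)
 wheel? [249.4 186.9] [235 179  31  17 423] ((249.73037719726562, 186.79180908203125), (29.677677154541016, 14.838837623596191), 6.709836959838867)
 wheel? [392.7 206.2] [377 198  33  17 437] ((393.00341796875, 205.9709930419922), (31.079771041870117, 14.780417442321777), 6.709836483001709)
 wheel? [240.1 252.9] [225 245  31  17 422] ((240.03079223632812, 252.7538604736328), (29.520265579223633, 14.884167671203613), 7.125016689300537)
 wheel? [384.  272.4] [368 264  33  18 450] ((383.94000244140625, 272.41998291015625), (31.112699508666992, 15.273506164550781), 8.13010311126709)
 wheel? [185.  291.6] [170 277  31  31 684] ((185.0, 292.0), (30.0, 30.0), 90.0)
 wheel? [497.1 294.8] [482 280  32  31 714] ((497.5, 295.0), (30.0, 31.0), 90.0)
 grip? [339.04716981 241.16981132] [  9  11  17  10 106] ((16.941177368164062, 15.235295295715332), (16.97749137878418, 6.305926322937012), 14.03624439239502)
side
 wheel? [456.8 181.3] [442 167  31  29 670] ((456.90386962890625, 180.98077392578125), (30.00576972961425
[... 169 characters left out ...]
, 26.56505012512207)
 wheel? [396.  214.9] [383 198  29  36 619] ((396.95361328125, 215.47938537597656), (24.06370735168457, 33.60795974731445), 23.96249008178711)
 wheel? [238.7 278.8] [223 261  37  41 790] ((240.20413208007812, 280.1561279296875), (28.92397117614746, 38.876808166503906), 37.405357360839844)
 wheel? [302.3 318.3] [286 298  37  43 871] ((303.60296630859375, 319.1617736816406), (28.6402645111084, 39.78767395019531), 30.963754653930664)
 wheel? [309.1 434.3] [ 288  411   43   47 1476] ((309.0, 434.0), (46.0, 42.0), 90.0)
 grip? [344.82959641 236.7309417 ] [ 12   1  17  22 223] ((20.04098129272461, 11.549181938171387), (11.907430648803711, 23.1746768951416), 50.194427490234375)
```

```bash
cat > m2.py <<'E'
from h import *
ct,cs=calibration('top'),calibration('side')
px={1:(383.94,272.42),2:(393.0,205.97),3:(240.03,252.75),4:(249.73,186.79)}
loc={1:(-.075,-.165),2:(.075,-.165),3:(-.075,.165),4:(.075,.165)}
P=np.array([[plane(ct,px[i],.135)[0],plane(ct,px[i],.112)[1]] for i in px]); L=np.array([loc[i] for i in px])
pm=P.mean(0); H=(L.T@(P-pm)); a=np.arctan2(H[0,1]-H[1,0],H[0,0]+H[1,1])
Rm=np.array([[np.cos(a),-np.sin(a)],[np.sin(a),np.cos(a)]])
print('board',pm.round(4),np.degrees(a)); F=L@Rm.T+pm
for i,f,p in zip(px,F,P): print(i,f.round(4),'res mm',((p-f)*1e3).round(1))
print('tri w1,w3 (approx)',tri(ct,px[1],cs,(396.9,215.5)),tri(ct,px[3],cs,(303.6,319.2)))
g=tri(ct,(339.0,241.2),cs,(345.,236.8)); print('grip',g, plane(ct,(339,241.2),.117))
d=np.radians(14.04-0); e=plane(ct,(339+8*np.cos(d),241.2+8*np.sin(d)),.12)-plane(ct,(339-8*np.cos(d),241.2-8*np.sin(d)),.12)
print('grip y dir yaw', np.degrees(np.arctan2(e[0],-e[1])), np.linalg.norm(e))
E
python3 m2.py
```

```text
board [0.5596 0.0438] -7.073269863306182
1 [ 0.4649 -0.1107] res mm [-0.6 -0.8]
2 [ 0.6137 -0.1291] res mm [ 0.7 -2.3]
3 [0.5055 0.2168] res mm [-0.6  2.1]
4 [0.6543 0.1983] res mm [0.5 1.1]
tri w1,w3 (approx) (array([ 0.46508748, -0.11071545,  0.11667453]), np.float64(0.0023001335222947714)) (array([0.5054873 , 0.21790227, 0.11877939]), np.float64(0.0005619584936143632))
grip (array([ 0.53535055, -0.00765183,  0.10985611]), np.float64(0.0020985533420747235)) [ 0.53408705 -0.00798557  0.117     ]
grip y dir yaw -13.437091504407505 0.03653660883768973
```

Call:
apply_moves(steps=[31.5,44.4,2,67.8,31.5,44.4,2,67.8,31.5,44.4,2,67.8,31.5,44.4,2,67.8,31.5,44.4,2,67.8,31.5,44.4,2,67.8,31.5,44.4,2,67.8,31.5,44.4,2,67.8], jaw=105, newtons=20)

```text
clock: 0.77
position: [0.3432, -0.2815, 0.2434]
ee_rot: [-0.0, 0.805, 0.593, 0.0]
contact_force: [0.4, 0.3, -0.3]
width: 0.0501
gripper_force: 0.0
```

Call:
apply_moves(steps=[12,17,-4,10.2,12,17,-4,10.2,12,17,-4,10.2,12,17,-4,10.2,12,17,-4,10.2,12,17,-4,10.2,12,17,-4,10.2])

```text
clock: 1.35
position: [0.463, -0.1112, 0.2026]
ee_rot: [-0.001, 0.75, 0.662, -0.0]
contact_force: [0.2, 0.2, -0.3]
width: 0.0502
gripper_force: 0.0
```

```bash
cat > w.py <<'E'
import sys
from h import *
s=get_state(); c=calibration('wrist'); im=get_image('wrist'); im=im[:,:,::-1].copy()
cv2.imwrite(f"pics/{sys.argv[1]}.png",im); np.savez(f"pics/{sys.argv[1]}.npz",**c)
print(s['position'],s['ee_rot'],c['xyz'])
E
python3 w.py w1
```

```text
[ 0.46303936 -0.11120385  0.2026102 ] [-9.48940187e-04  7.49573572e-01  6.61920257e-01 -3.64994233e-04] [ 0.47324815 -0.03379791  0.34487541]
```

View pics/w1.png

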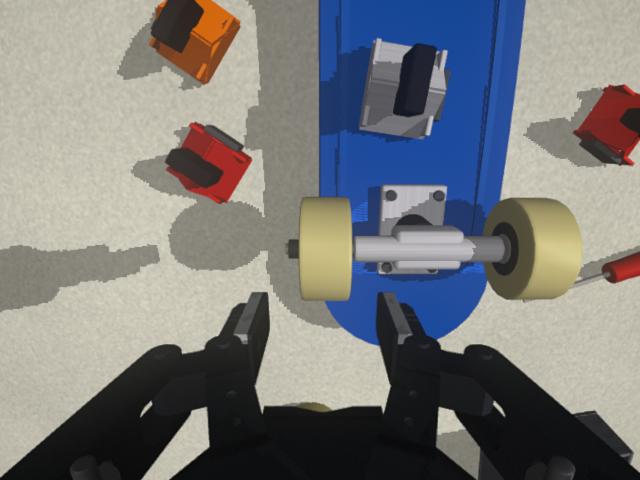

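The wrist view shows wheel 1 at (326,249), between the fingertips at columns 265 and 378. Wheel 2 is at (533,249). The clip's grip is at (414,80), tilted slightly against the board, and its heavy plate is on the right (+x).

```bash
python3 - <<'E'
from h import *
im=cv2.imread('pics/w1.png'); c=dict(np.load('pics/w1.npz'))
hsv=cv2.cvtColor(im,cv2.COLOR_BGR2HSV); h,s,v=cv2.split(hsv)
for b in blobs((h>18)&(h<35)&(s>45)&(v>90),800):
    l,t,w,hh,a=b[1]; print(b[1])
    for z in(.112,.15): print(z,plane(c,(l-.5,t+hh/2),z).round(4),plane(c,(l+w-.5,t+hh/2),z).round(4))
m=np.zeros(v.shape,bool); m[30:135,375:460]=v[30:135,375:460]<60
for b in blobs(m,300): print('dark',b[1],b[0],cv2.minAreaRect(np.argwhere(b[2])[:,::-1].astype(np.float32)))
print(proj(c,[[.4649,-.1107,.15],[.6137,-.1291,.15]]))
cv2.imwrite('pics/crop1.png',cv2.resize(im[20:150,340:480],None,fx=4,fy=4))
E
```

```text
[ 298  197   55  104 5310]
0.112 [ 0.4451 -0.1107  0.112 ] [ 0.4851 -0.1157  0.112 ]
0.15 [ 0.4497 -0.0982  0.15  ] [ 0.4832 -0.1023  0.15  ]
[ 510  198   73  102 4847]
0.112 [ 0.6017 -0.1303  0.112 ] [ 0.6594 -0.1376  0.112 ]
0.15 [ 0.5807 -0.1146  0.15  ] [ 0.629  -0.1207  0.15  ]
dark [ 393   44   43   73 2100] [414.24714286  80.5947619 ] ((414.173095703125, 80.13462829589844), (30.5941162109375, 73.93578338623047), 11.309932708740234)
[[324.60024252 265.05825934]
 [558.31336764 264.17207975]]
```

View pics/crop1.png

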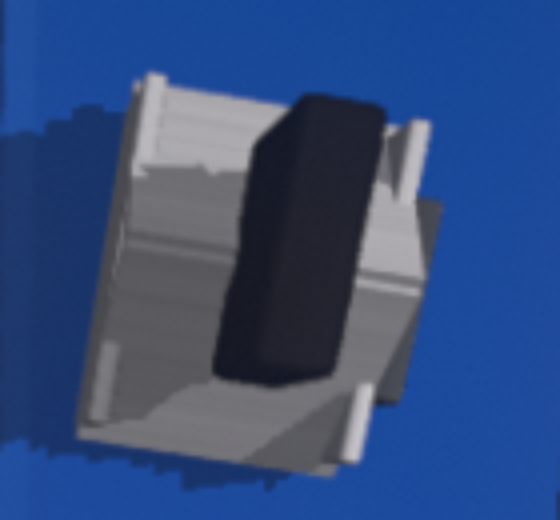

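The crop shows the top face of the grip centred at about (421,80) in the full picture, with the heavy plate on the clip's far side. Wheel 1 checks out: 33.5 mm wide, x about 0.465. I'll straddle it now.

Call:
apply_moves(steps=[0,0,-3.4,0,0,0,-6.8,0,0,0,-6.8,0,0,0,-6.8,0])

```text
clock: 1.73
position: [0.4608, -0.1144, 0.1349]
ee_rot: [-0.002, 0.752, 0.659, -0.001]
contact_force: [0.5, -0.3, 1.3]
width: 0.05
gripper_force: 0.0
```

Call:
apply_moves(steps=[-0.15,0,0,0,-0.3,0.04,0,0,-0.3,0.04,0,0,-0.3,0.04,0,0])

```text
clock: 2.07
position: [0.4604, -0.1136, 0.137]
ee_rot: [0.001, 0.751, 0.66, 0.001]
contact_force: [0.2, 0.8, 0.1]
width: 0.0506
gripper_force: 0.0
```

Call:
apply_moves(steps=[0,0,0,0,0,0,0,0,0,0,0,0])

```text
clock: 2.32
position: [0.4598, -0.1131, 0.1358]
ee_rot: [0.0, 0.751, 0.66, 0.0]
contact_force: [-0.2, -0.3, -0.5]
width: 0.0501
gripper_force: 0.0
```

Call:
apply_moves(steps=[-0.2,0.02,0,0,-0.2,0.02,0,0,-0.2,0.02,0,0,-0.2,0.02,0,0])

```text
clock: 2.65
position: [0.4576, -0.1128, 0.1355]
ee_rot: [-0.0, 0.751, 0.66, 0.0]
contact_force: [-0.2, 0.1, -0.2]
width: 0.0499
gripper_force: 0.0
```

Call:
apply_moves(steps=[-0.1,0.01,0,0,-0.1,0.01,0,0,-0.1,0.01,0,0,-0.1,0.01,0,0])

```text
clock: 2.98
position: [0.4567, -0.1128, 0.1356]
ee_rot: [0.0, 0.751, 0.66, 0.0]
contact_force: [-0.1, -0.0, 0.4]
width: 0.05
gripper_force: 0.0
```

Call:
apply_moves(steps=[-0.1,0.01,0,0,-0.1,0.01,0,0,-0.1,0.01,0,0,-0.1,0.01,0,0])

```text
clock: 3.32
position: [0.4559, -0.1127, 0.1356]
ee_rot: [0.0, 0.751, 0.66, 0.0]
contact_force: [1.0, 0.6, -0.9]
width: 0.0504
gripper_force: 0.4
```

Call:
apply_moves(steps=[-0.1,0.01,0,0,-0.1,0.01,0,0,-0.1,0.01,0,0])

```text
clock: 3.57
position: [0.4556, -0.1127, 0.1358]
ee_rot: [0.001, 0.751, 0.66, 0.001]
contact_force: [2.6, -0.1, -0.5]
width: 0.0501
gripper_force: 1.6
```

Call:
apply_moves(steps=[-0.15,0.02,0,0,-0.15,0.02,0,0,-0.15,0.02,0,0,-0.15,0.02,0,0])

```text
clock: 3.9
position: [0.4551, -0.1127, 0.136]
ee_rot: [0.002, 0.751, 0.66, 0.001]
contact_force: [6.7, -0.4, -2.3]
width: 0.0505
gripper_force: 2.8
```

Call:
apply_moves(steps=[0.8,-0.1,0,0,1.6,-0.2,0,0,1.7,-0.2,0,0,1.7,-0.2,0,0,1.7,-0.2,0,0,1.7,-0.2,0,0])

```text
clock: 4.4
position: [0.4695, -0.1142, 0.1353]
ee_rot: [-0.001, 0.751, 0.66, -0.0]
contact_force: [1.1, 0.9, -0.0]
width: 0.0505
gripper_force: 0.0
```

Call:
apply_moves(steps=[0.1,0,0,0,0.1,0,0,0,0.1,0,0,0])

```text
clock: 4.65
position: [0.471, -0.1144, 0.1356]
ee_rot: [0.0, 0.751, 0.66, -0.0]
contact_force: [-0.0, -0.0, -0.7]
width: 0.05
gripper_force: 0.0
```

Call:
apply_moves(steps=[0.1,0,0,0,0.1,0,0,0,0.1,0,0,0])

```text
clock: 4.9
position: [0.4722, -0.1144, 0.1356]
ee_rot: [0.0, 0.751, 0.66, 0.0]
contact_force: [-0.4, -0.2, -0.3]
width: 0.0504
gripper_force: 0.0
```

Call:
apply_moves(steps=[0.1,0,0,0,0.1,0,0,0,0.1,0,0,0])

```text
clock: 5.15
position: [0.4727, -0.1143, 0.1355]
ee_rot: [-0.0, 0.751, 0.66, -0.0]
contact_force: [-1.7, 0.2, 1.0]
width: 0.0501
gripper_force: 0.8
```

Call:
apply_moves(steps=[0.15,0,0,0,0.15,0,0,0,0.15,0,0,0,0.15,0,0,0])

```text
clock: 5.48
position: [0.473, -0.1142, 0.1354]
ee_rot: [-0.001, 0.751, 0.66, -0.001]
contact_force: [-5.5, -0.6, 3.5]
width: 0.0505
gripper_force: 2.5
```

Call:
apply_moves(steps=[-0.9,0,1.5,0,-0.9,0,4,0,2,-0.4,4,0,6,-0.8,4,0,10,-1.2,4,0,13.4,-1.5,4,0,13.4,-1.5,4,0,13.4,-1.5,4,0])

```text
clock: 6.15
position: [0.6107, -0.1294, 0.1745]
ee_rot: [0.0, 0.751, 0.66, 0.0]
contact_force: [0.1, 0.0, 0.8]
width: 0.05
gripper_force: 0.0
```

Call:
apply_moves(steps=[0,0,-2,0,0,0,-4,0,0,0,-4,0,0,0,-4,0,0,0,-4,0])

```text
clock: 6.57
position: [0.6086, -0.1294, 0.1366]
ee_rot: [0.0, 0.751, 0.66, 0.0]
contact_force: [-0.2, 0.5, 0.4]
width: 0.0504
gripper_force: 0.0
```

Call:
apply_moves(steps=[-0.2,0,0,0,-0.4,0.05,0,0,-0.4,0.05,0,0,-0.4,0.05,0,0])

```text
clock: 6.9
position: [0.6051, -0.129, 0.1366]
ee_rot: [0.001, 0.751, 0.66, 0.001]
contact_force: [0.6, 0.7, 0.1]
width: 0.0504
gripper_force: 0.4
```

Call:
apply_moves(steps=[-0.1,0,0,0,-0.1,0,0,0,-0.1,0,0,0,-0.1,0,0,0])

```text
clock: 7.23
position: [0.6049, -0.1291, 0.1362]
ee_rot: [0.001, 0.751, 0.66, 0.001]
contact_force: [3.4, 1.2, 2.3]
width: 0.0503
gripper_force: 1.7
```

Call:
apply_moves(steps=[-0.1,0,0,0,-0.1,0,0,0,-0.1,0,0,0,-0.1,0,0,0])

```text
clock: 7.57
position: [0.6045, -0.1291, 0.1362]
ee_rot: [0.002, 0.751, 0.66, 0.001]
contact_force: [5.3, -0.5, 2.8]
width: 0.0502
gripper_force: 2.6
```

Call:
apply_moves(steps=[0.8,-0.1,0,0,1.6,-0.2,0,0,1.8,-0.2,0,0,1.8,-0.2,0,0,1.8,-0.2,0,0,1.8,-0.2,0,0])

```text
clock: 8.07
position: [0.6199, -0.1307, 0.135]
ee_rot: [-0.001, 0.751, 0.66, -0.001]
contact_force: [-0.2, 0.4, 0.8]
width: 0.0506
gripper_force: 0.0
```

Call:
apply_moves(steps=[0.1,0,0,0,0.1,0,0,0,0.1,0,0,0,0.1,0,0,0])

```text
clock: 8.4
position: [0.6216, -0.1308, 0.1356]
ee_rot: [0.0, 0.751, 0.66, 0.0]
contact_force: [0.5, 0.4, 0.0]
width: 0.0504
gripper_force: 0.0
```

Call:
apply_moves(steps=[0.1,0,0,0,0.1,0,0,0,0.1,0,0,0,0.1,0,0,0])

```text
clock: 8.73
position: [0.6219, -0.1308, 0.1357]
ee_rot: [-0.0, 0.751, 0.66, -0.0]
contact_force: [-4.3, -0.5, 1.8]
width: 0.0499
gripper_force: 1.5
```

Call:
apply_moves(steps=[0.1,0,0,0,0.1,0,0,0,0.1,0,0,0,0.1,0,0,0])

```text
clock: 9.07
position: [0.6222, -0.1308, 0.1356]
ee_rot: [-0.001, 0.751, 0.66, -0.001]
contact_force: [-5.9, -0.6, 3.1]
width: 0.0504
gripper_force: 2.7
```

Call:
apply_moves(steps=[-0.9,0,1.5,0,-0.9,0,5,0,-0.5,4,5,0,0,8,5,0,0.5,12,5,0,1,16,5,0,1.5,20,5,0,2,24,5,0])

```text
clock: 9.73
position: [0.6446, 0.1113, 0.1871]
ee_rot: [0.001, 0.751, 0.66, 0.002]
contact_force: [0.5, -0.1, -0.5]
width: 0.0504
gripper_force: 0.0
```

Call:
apply_moves(steps=[0.3,4,0,0,0.6,8,0,0,0.6,9,0,0,0.6,9,0,0,0.6,9,0,0,0.6,9,0,0])

```text
clock: 10.23
position: [0.6499, 0.1976, 0.1861]
ee_rot: [0.001, 0.752, 0.66, 0.0]
contact_force: [0.9, -0.1, -0.4]
width: 0.0503
gripper_force: 0.0
```

Call:
apply_moves(steps=[0,0,-2.5,0,0,0,-5,0,0,0,-5,0,0,0,-5,0,0,0,-5,0])

```text
clock: 10.65
position: [0.6506, 0.1979, 0.1369]
ee_rot: [0.001, 0.752, 0.659, 0.001]
contact_force: [0.0, 0.4, 0.6]
width: 0.05
gripper_force: 0.0
```

Call:
apply_moves(steps=[-0.2,0,0,0,-0.3,0.04,0,0,-0.3,0.04,0,0,-0.3,0.04,0,0])

```text
clock: 10.98
position: [0.647, 0.1997, 0.1365]
ee_rot: [0.0, 0.751, 0.66, 0.001]
contact_force: [0.4, -0.0, 0.2]
width: 0.05
gripper_force: 0.0
```

Call:
apply_moves(steps=[-0.1,0,0,0,-0.1,0,0,0,-0.1,0,0,0,-0.1,0,0,0])

```text
clock: 11.32
position: [0.646, 0.1996, 0.1358]
ee_rot: [0.0, 0.751, 0.66, 0.0]
contact_force: [1.4, -0.3, 0.8]
width: 0.0502
gripper_force: 0.4
```

Call:
apply_moves(steps=[-0.1,0,0,0,-0.1,0,0,0,-0.1,0,0,0,-0.1,0,0,0])

```text
clock: 11.65
position: [0.6456, 0.1997, 0.1359]
ee_rot: [0.001, 0.751, 0.66, 0.001]
contact_force: [3.4, 0.6, -0.1]
width: 0.0501
gripper_force: 1.7
```

Call:
apply_moves(steps=[-0.1,0,0,0,-0.1,0,0,0,-0.1,0,0,0,-0.1,0,0,0])

```text
clock: 11.98
position: [0.6453, 0.1997, 0.136]
ee_rot: [0.001, 0.751, 0.66, 0.002]
contact_force: [5.5, 0.3, 0.4]
width: 0.0503
gripper_force: 2.6
```

Call:
apply_moves(steps=[0.8,-0.1,0,0,1.6,-0.2,0,0,1.8,-0.2,0,0,1.8,-0.2,0,0,1.8,-0.2,0,0,1.8,-0.2,0,0])

```text
clock: 12.48
position: [0.661, 0.1975, 0.1351]
ee_rot: [-0.0, 0.751, 0.66, -0.001]
contact_force: [-0.2, 1.1, -0.9]
width: 0.0501
gripper_force: 0.0
```

Call:
apply_moves(steps=[0.15,0,0,0,0.15,0,0,0,0.15,0,0,0,0.15,0,0,0])

```text
clock: 12.82
position: [0.6626, 0.1975, 0.1355]
ee_rot: [-0.0, 0.751, 0.66, -0.0]
contact_force: [-1.7, 0.5, -0.6]
width: 0.0501
gripper_force: 0.6
```

Call:
apply_moves(steps=[0.1,0,0,0,0.1,0,0,0,0.1,0,0,0,0.1,0,0,0])

```text
clock: 13.15
position: [0.6631, 0.1975, 0.1356]
ee_rot: [-0.001, 0.751, 0.66, -0.001]
contact_force: [-6.0, -0.1, 1.4]
width: 0.0504
gripper_force: 2.5
```

Call:
apply_moves(steps=[-0.9,0,1.5,0,-0.9,0,4,0,-5,0.5,4,0,-9,1,4,0,-13,1.6,4,0,-16.3,2,4,0,-16.3,2,4,0,-16.3,2,4,0])

```text
clock: 13.82
position: [0.5008, 0.218, 0.1775]
ee_rot: [0.001, 0.751, 0.661, 0.002]
contact_force: [1.0, -0.4, 0.1]
width: 0.0502
gripper_force: 0.0
```

Call:
apply_moves(steps=[0,0,-2,0,0,0,-4,0,0,0,-4,0,0,0,-4,0,0,0,-4,0])

```text
clock: 14.23
position: [0.5032, 0.2177, 0.1366]
ee_rot: [0.001, 0.751, 0.66, 0.001]
contact_force: [0.3, 0.2, 0.9]
width: 0.0505
gripper_force: 0.0
```

Call:
apply_moves(steps=[-0.3,0,0,0,-0.7,0.08,0,0,-0.7,0.08,0,0,-0.7,0.08,0,0])

```text
clock: 14.57
position: [0.4941, 0.2185, 0.1362]
ee_rot: [0.0, 0.751, 0.66, 0.001]
contact_force: [0.0, -0.8, -0.0]
width: 0.0508
gripper_force: 0.0
```

Call:
apply_moves(steps=[-0.1,0,0,0,-0.1,0,0,0,-0.1,0,0,0,-0.1,0,0,0])

```text
clock: 14.9
position: [0.4936, 0.2184, 0.1358]
ee_rot: [0.0, 0.751, 0.66, 0.0]
contact_force: [0.9, 1.3, 0.5]
width: 0.0502
gripper_force: 0.5
```

Call:
apply_moves(steps=[-0.1,0,0,0,-0.1,0,0,0,-0.1,0,0,0,-0.1,0,0,0])

```text
clock: 15.23
position: [0.4932, 0.2185, 0.1359]
ee_rot: [0.001, 0.751, 0.66, 0.001]
contact_force: [2.7, 0.5, 1.5]
width: 0.0499
gripper_force: 1.8
```

Call:
apply_moves(steps=[-0.1,0,0,0,-0.1,0,0,0,-0.1,0,0,0,-0.1,0,0,0])

```text
clock: 15.57
position: [0.4928, 0.2185, 0.136]
ee_rot: [0.001, 0.751, 0.66, 0.002]
contact_force: [5.8, 0.4, 1.3]
width: 0.0503
gripper_force: 2.7
```

Call:
apply_moves(steps=[0.8,-0.1,0,0,1.6,-0.2,0,0,2.2,-0.25,0,0,2.2,-0.25,0,0,2.2,-0.25,0,0,2.2,-0.25,0,0])

```text
clock: 16.07
position: [0.5126, 0.2157, 0.1351]
ee_rot: [-0.0, 0.751, 0.66, -0.001]
contact_force: [-0.2, -0.7, 0.0]
width: 0.0504
gripper_force: 0.0
```

Call:
apply_moves(steps=[0.15,0,0,0,0.15,0,0,0,0.15,0,0,0,0.15,0,0,0])

```text
clock: 16.4
position: [0.5145, 0.2158, 0.1356]
ee_rot: [0.0, 0.751, 0.66, -0.0]
contact_force: [0.3, 1.3, -0.1]
width: 0.0504
gripper_force: 0.0
```

Call:
apply_moves(steps=[0.1,0,0,0,0.1,0,0,0,0.1,0,0,0,0.1,0,0,0])

```text
clock: 16.73
position: [0.5157, 0.2158, 0.1356]
ee_rot: [0.0, 0.751, 0.66, 0.0]
contact_force: [-0.5, -0.5, -0.0]
width: 0.0502
gripper_force: 0.0
```

Call:
apply_moves(steps=[0.1,0,0,0,0.1,0,0,0,0.1,0,0,0,0.1,0,0,0])

```text
clock: 17.07
position: [0.5167, 0.2158, 0.1356]
ee_rot: [0.0, 0.751, 0.66, 0.0]
contact_force: [-0.1, 0.7, -0.5]
width: 0.0506
gripper_force: 0.0
```

Call:
apply_moves(steps=[0.1,0,0,0,0.1,0,0,0,0.1,0,0,0,0.1,0,0,0])

```text
clock: 17.4
position: [0.5173, 0.2158, 0.1355]
ee_rot: [-0.0, 0.751, 0.66, -0.0]
contact_force: [-1.7, 0.3, 1.5]
width: 0.0503
gripper_force: 0.8
```

Call:
apply_moves(steps=[0.1,0,0,0,0.1,0,0,0,0.1,0,0,0,0.1,0,0,0])

```text
clock: 17.73
position: [0.5177, 0.2158, 0.1355]
ee_rot: [-0.001, 0.751, 0.66, -0.001]
contact_force: [-4.7, 0.5, 3.6]
width: 0.05
gripper_force: 2.6
```

Wheel 3 is the worn one: 25 mm of travel, against about 18 mm for each of the others. I'll set it upright again, back off and go to the clip.

Call:
apply_moves(steps=[-0.8,0.1,0,0,-1.4,0.18,0,0,-1.8,0.22,0,0,-2.15,0.26,0,0,-2.15,0.26,0,0,-2.15,0.26,0,0])

```text
clock: 18.23
position: [0.4973, 0.2185, 0.1357]
ee_rot: [0.0, 0.751, 0.66, 0.0]
contact_force: [0.6, 0.4, 0.1]
width: 0.0504
gripper_force: 0.0
```

Call:
apply_moves(steps=[0.8,-0.1,0,0,0.8,-0.1,2,0,0.8,-0.1,5,0,1.5,-3,7,-2,2,-7,7,-4,2.6,-11,7,-6,3.1,-15,7,-6,3.6,-19,7,-6])

```text
clock: 18.9
position: [0.5343, 0.0264, 0.206]
ee_rot: [0.001, 0.785, 0.62, 0.001]
contact_force: [1.0, 0.8, 0.2]
width: 0.0504
gripper_force: 0.0
```

Call:
apply_moves(steps=[0,-3.5,0,0,0,-3.5,0,0,0,-3.5,0,0,0,-3.5,0,0,0,-3.5,0,0])

```text
clock: 19.32
position: [0.5334, -0.0057, 0.2055]
ee_rot: [-0.0, 0.784, 0.62, 0.0]
contact_force: [-0.7, 0.4, 0.2]
width: 0.0502
gripper_force: 0.0
```

```bash
python3 w.py w2; python3 - <<'E'
from h import *
im=cv2.imread('pics/w2.png'); c=dict(np.load('pics/w2.npz'))
print(proj(c,[[.534,-.008,.125],[.5345,-.0278,.125],[.534,.0122,.125]]))
E
```

```text
[ 0.53344378 -0.00569086  0.20552017] [-1.47077223e-04  7.84454176e-01  6.20186716e-01  2.47173754e-04] [0.55166973 0.07026971 0.34777659]
[[323.22420264 254.22854963]
 [330.20629957 279.18009506]
 [316.45517303 227.28651877]]
```

View pics/w2.png

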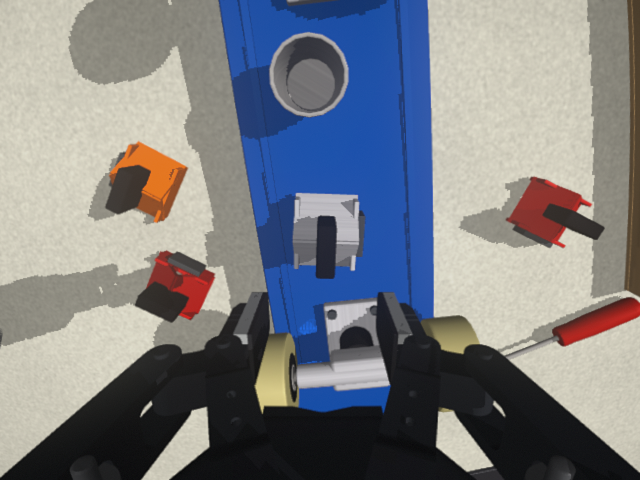

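The wrist view shows the grip at columns 317-335 and rows 216-278, almost in line with the tool. The cup at (309,75) and the truck are clear of the fingers.

```bash
python3 - <<'E'
from h import *
im=cv2.imread('pics/w2.png'); c=dict(np.load('pics/w2.npz'))
v=im.max(2); m=np.zeros(v.shape,bool); m[205:285,300:350]=v[205:285,300:350]<60
for b in blobs(m,300):
    print(b[1],b[0])
    L=[]
    for r in range(230,276,5):
        x=np.where(b[2][r])[0]; L.append((r,x.min(),x.max()))
    print(L)
for r in((235,),(270,)):
    r=r[0]; x=np.where(m[r])[0]; u=(x.min()+x.max())/2; print(r,plane(c,(u,r),.125),plane(c,(x.min()-.5,r),.125),plane(c,(x.max()+.5,r),.125))
print(plane(c,(326,278.5),.125))
E
```

```text
[ 316  216   20   62 1093] [325.53430924 246.957914  ]
[(230, np.int64(317), np.int64(335)), (235, np.int64(317), np.int64(335)), (240, np.int64(317), np.int64(335)), (245, np.int64(317), np.int64(334)), (250, np.int64(317), np.int64(334)), (255, np.int64(316), np.int64(334)), (260, np.int64(317), np.int64(334)), (265, np.int64(316), np.int64(334)), (270, np.int64(317), np.int64(333)), (275, np.int64(316), np.int64(333))]
235 [0.53911925 0.00530409 0.125     ] [0.53272612 0.00682376 0.125     ] [0.54551354 0.00378459 0.125     ]
270 [ 0.5324772  -0.01996154  0.125     ] [ 0.52656008 -0.01855459  0.125     ] [ 0.5383947  -0.02137022  0.125     ]
[ 0.53166621 -0.02657541  0.125     ]
```

Call:
apply_moves(steps=[0.3,-0.15,-3,-1,0.3,-0.15,-6.5,-1,0.3,-0.15,-9,-1,0.3,-0.15,-10,-1,0.3,-0.15,-10,-1,0.3,-0.15,-10,-1])

```text
clock: 19.87
position: [0.5367, -0.0074, 0.106]
ee_rot: [0.0, 0.79, 0.614, 0.0]
contact_force: [0.1, 0.4, -0.0]
width: 0.0504
gripper_force: 0.0
```

Call:
apply_moves(steps=[0,0,-0.25,0,0,0,-0.25,0,0,0,-0.25,0])

```text
clock: 20.12
position: [0.5371, -0.0081, 0.1044]
ee_rot: [0.001, 0.79, 0.613, 0.001]
contact_force: [-0.0, 0.1, -0.1]
width: 0.0503
gripper_force: 0.0
```

Call:
apply_moves(steps=[0,0,0,0,0,0,0,0,0,0,0,0,0,0,0,0,0,0,0,0,0,0,0,0,0,0,0,0,0,0,0,0], jaw=255, newtons=40)

```text
clock: 20.78
position: [0.5363, -0.0081, 0.1034]
ee_rot: [0.0, 0.79, 0.613, 0.0]
contact_force: [-0.7, -0.4, 4.4]
width: 0.0126
gripper_force: 44.8
```

Call:
apply_moves(steps=[0,0,2,0,0,0,6,0,0,0,10,0,0,0,12.2,1,-0.5,4,12.2,3,-1,8,12.2,5,-1.7,12,12.2,7.3,-2.4,16,12.2,7.3])

```text
clock: 21.45
position: [0.5117, 0.1532, 0.2246]
ee_rot: [-0.0, 0.749, 0.662, -0.0]
contact_force: [0.6, -0.4, -1.6]
width: 0.013
gripper_force: 44.0
```

Call:
apply_moves(steps=[-0.3,0.9,0,0,-0.3,0.9,0,0,-0.3,0.9,0,0,-0.3,0.9,0,0])

```text
clock: 21.78
position: [0.5094, 0.1599, 0.2247]
ee_rot: [0.0, 0.75, 0.662, -0.001]
contact_force: [0.8, 0.1, -1.4]
width: 0.0124
gripper_force: 44.1
```

```bash
python3 w.py w3
```

```text
[0.50935959 0.15987364 0.22465662] [ 3.40934027e-04  7.49636542e-01  6.61849441e-01 -5.05385190e-04] [0.5193844  0.23757975 0.36678855]
```

View pics/w3.png

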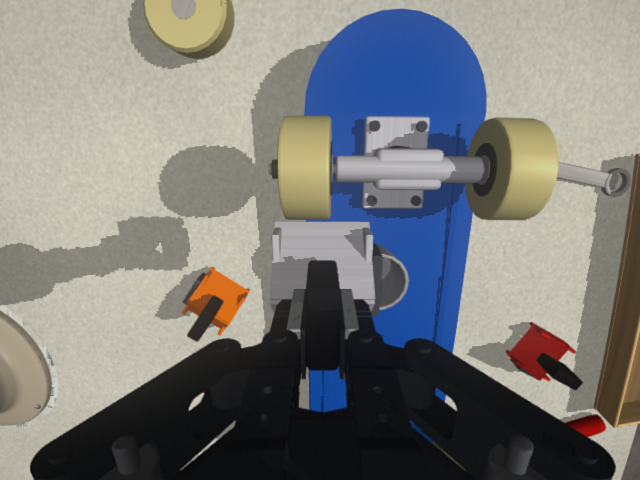

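The clip sits square in the hand, with its far edge at row 221 and columns 272-373. Wheel 3 is upright at (305,167).

```bash
python3 - <<'E'
from h import *
im=cv2.imread('pics/w3.png'); c=dict(np.load('pics/w3.npz'))
h,s,v=cv2.split(cv2.cvtColor(im,cv2.COLOR_BGR2HSV))
for b in blobs((h>18)&(h<35)&(s>45)&(v>90),800):
    l,t,w,hh,a=b[1]; print(b[1],plane(c,(l+w/2,t+hh/2),.112),plane(c,(l,t+hh/2),.15),plane(c,(l+w-1,t+hh/2),.15))
print('clip edge',[plane(c,(322,221),z).round(4) for z in(.178,.204)],'x at edges',plane(c,(272,222),.204),plane(c,(373,222),.204))
yv=np.array([.1231,.9924,0]); print('wheel3 & predicted seat px',proj(c,[[.5052,.217,.112]]))
E
```

```text
[ 143    0   92   55 3697] [0.43843608 0.31971278 0.112     ] [0.42344685 0.31180063 0.15      ] [0.47653499 0.30357713 0.15      ]
[ 277  115   54  105 5263] [0.50313593 0.21586656 0.112     ] [0.48853769 0.22127632 0.15      ] [0.52193358 0.21704879 0.15      ]
[ 493  118   66  102 4786] [0.67091441 0.19495108 0.112     ] [0.62629836 0.20374385 0.15      ] [0.67015522 0.19895727 0.15      ]
[   0  312   51  113 4148] [0.20764856 0.0640897  0.112     ] [0.22967512 0.09160336 0.15      ] [0.27672407 0.08830996 0.15      ]
clip edge [array([0.5134, 0.19  , 0.178 ]), array([0.5142, 0.1966, 0.204 ])] x at edges [0.48936642 0.19916834 0.204     ] [0.53950423 0.19288512 0.204     ]
wheel3 & predicted seat px [[306.53198284 165.61659106]]
```

Call:
apply_moves(steps=[-0.2,3,0,0,-0.45,5.5,0,0,-0.45,5.5,0,0,-0.45,5.5,0,0,-0.45,5.5,0,0,-0.45,5.5,0,0])

```text
clock: 22.33
position: [0.505, 0.2145, 0.2249]
ee_rot: [0.0, 0.75, 0.661, -0.0]
contact_force: [0.3, -0.1, -0.8]
width: 0.0136
gripper_force: 44.1
```

Call:
apply_moves(steps=[0,0,-1,0,0,0,-2,0,0,0,-3,0,0,0,-3.5,0,0,0,-3.5,0,0,0,-3.5,0])

```text
clock: 22.83
position: [0.5044, 0.2158, 0.1893]
ee_rot: [-0.0, 0.749, 0.662, -0.001]
contact_force: [0.2, -0.9, -0.4]
width: 0.0131
gripper_force: 44.1
```

Call:
apply_moves(steps=[0,0,-0.3,0,0,0,-0.6,0,0,0,-0.9,0,0,0,-1,0,0,0,-1,0,0,0,-1,0])

```text
clock: 23.33
position: [0.5047, 0.216, 0.1801]
ee_rot: [0.0, 0.749, 0.662, 0.0]
contact_force: [-0.6, -0.1, -1.1]
width: 0.013
gripper_force: 44.1
```

Call:
apply_moves(steps=[0,0,-0.2,0,0,0,-0.3,0,0,0,-0.3,0,0,0,-0.3,0])

```text
clock: 23.67
position: [0.5049, 0.2158, 0.1772]
ee_rot: [0.0, 0.749, 0.662, 0.0]
contact_force: [1.1, -1.2, -1.5]
width: 0.013
gripper_force: 44.2
```

Call:
apply_moves(steps=[0,0,-0.1,0,0,0,-0.1,0,0,0,-0.1,0,0,0,-0.1,0])

```text
clock: 24.0
position: [0.5051, 0.2157, 0.1765]
ee_rot: [0.001, 0.749, 0.662, 0.0]
contact_force: [0.5, -1.9, 2.9]
width: 0.0135
gripper_force: 44.6
```

Call:
apply_moves(steps=[0,-0.1,0,0,0,-0.1,0,0,0,-0.1,-0.1,0,0,-0.1,-0.1,0,0,-0.1,-0.1,0])

```text
clock: 24.42
position: [0.5047, 0.215, 0.1759]
ee_rot: [0.0, 0.749, 0.662, 0.0]
contact_force: [-0.3, -1.5, 5.9]
width: 0.0128
gripper_force: 45.1
```

Call:
apply_moves(steps=[0,0,0.05,0,0,0,0.05,0,0,0,0.05,0,0,0,0.05,0,0,0,0.05,0,0,0,0.05,0], jaw=60)

```text
clock: 24.92
position: [0.5045, 0.215, 0.1753]
ee_rot: [-0.0, 0.749, 0.662, -0.0]
contact_force: [0.2, -0.1, 0.2]
width: 0.0654
gripper_force: 0.0
```

Call:
apply_moves(steps=[0,0,1,0,0,0,3,0,0,0,6,0,0,0,9,0,0,-1,9,0,0,-4,9,0,0,-6,9,0,0,-6,9,0])

```text
clock: 25.58
position: [0.5046, 0.1518, 0.2663]
ee_rot: [0.001, 0.75, 0.661, -0.0]
contact_force: [-0.4, 0.6, -0.3]
width: 0.0653
gripper_force: 0.0
```

```bash
python3 w.py w4; python3 - <<'E'
from h import *
a=cv2.imread('pics/w4.png')
b=get_image('side')[:,:,::-1]; t=get_image('top')[:,:,::-1]
cv2.imwrite('pics/side4.png',b); cv2.imwrite('pics/top4.png',t)
l=cv2.resize(a[0:400,120:600],(400,333)); r=cv2.resize(b[230:370,200:368],(400,333),interpolation=cv2.INTER_CUBIC)
d=cv2.resize(t[130:330,180:460],(400,286)); 
o=np.zeros((600,800,3),np.uint8); o[:333-67+0,:]=0
o[:300,:400]=cv2.resize(l,(400,300)); o[:300,400:]=cv2.resize(r,(400,300)); o[300:586,:400]=d
cv2.imwrite('pics/combo4.png',o)
E
```

```text
[0.50462598 0.15178647 0.26631994] [ 1.24771222e-03  7.50327493e-01  6.61064970e-01 -4.49341281e-04] [0.51461154 0.22964903 0.40836673]
```

View pics/combo4.png

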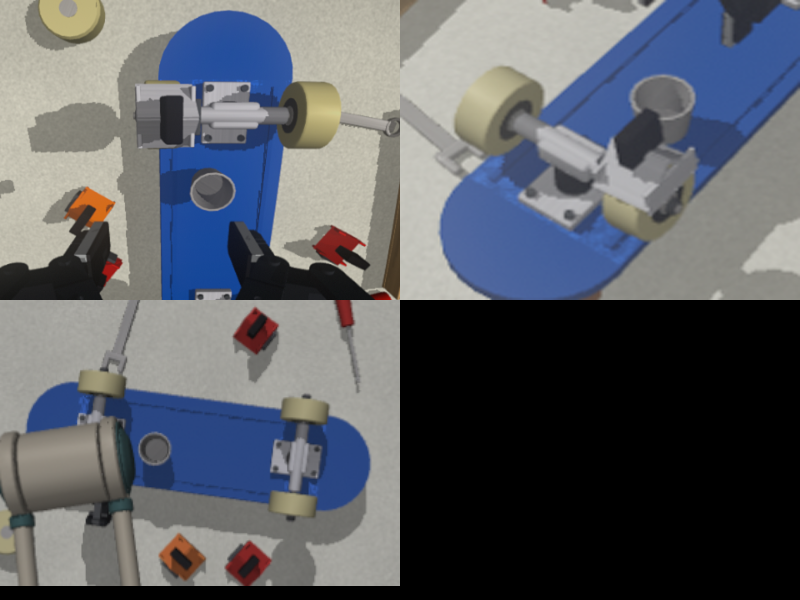

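The wrist and side views show the clip astride wheel 3, square to the axle, leaning towards +x with the loose wheel as expected. The cup and decoys haven't moved. A quick check of the grip height will confirm it's seated.

```bash
python3 - <<'E'
from h import *
c=dict(np.load('pics/w4.npz')); cs=calibration('side')
ex=np.array([.9924,-.1231,0]); W=np.array([.5052,.217,.112])
def dark(n,x0,x1,y0,y1):
    v=cv2.imread(f'pics/{n}.png').max(2); m=np.zeros(v.shape,bool); m[y0:y1,x0:x1]=v[y0:y1,x0:x1]<60
    return [(b[0],b[1]) for b in blobs(m,100)]
d1=dark('w4',295,350,110,205); d2=dark('side4',280,325,270,315); print(d1,d2)
P,e=tri(c,max(d1,key=lambda b:b[1][4])[0],cs,max(d2,key=lambda b:b[1][4])[0]); print(P,e,'rel',(P-W)@ex,P[2]-.112)
for a in(0,.14,.17):
    G=W+.073*(np.sin(a)*ex+np.array([0,0,np.cos(a)])); print(a,proj(c,G),proj(cs,G))
E
```

```text
[(array([325.34324807, 159.31707317]), array([ 312,  128,   27,   65, 1681], dtype=int32))] [(array([300.45971564, 296.7014218 ]), array([291, 284,  19,  24, 211], dtype=int32))]
[0.51498552 0.21292668 0.17406162] 0.00032079988450725864 rel 0.010212572873956481 0.06206161972606496
0 [[309.57724046 156.28183422]] [[304.06791959 296.74343352]]
0.14 [[325.28472468 156.15368075]] [[299.35827256 294.19526653]]
0.17 [[328.60243419 156.11142434]] [[298.36404675 293.72218611]]
```

```bash
python3 -c "
from rig import *
print(sign_off())"
```

```text
the job is handed in; nothing more can be done
None
```

Wheel 3 (left-hand truck, robot's side) was the worn one; the clip is released squarely astride it, fully down and leaning with the loose wheel as expected, and the job is handed in after about 26 s of the 72 s allowed.

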